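Shift the banding wheel's drive into the marked speed

TASK

Change the speed of the decorating wheel's drive: with the fingertips, push its lever out of the rest slot, along the crossing channel of the gate, and fully home into the slot that has the round disc symbol beside it; then back away. Push gently, without gripping the lever, never run it into one of the other three marked slots, and leave the pottery and tools standing around it where they are.

Things in the scene. Friction and masses are not known exactly. Their poses are not given: they have to be found in the camera images.
- drive: bench drive of a pottery wheel, fixed: grey box 200 (x) x 280 (y) x 85 mm high; beyond it the wheel, 190 mm across, 112 mm high, centred 205 mm along +x. Origin under the box's centre on the table; x runs towards the wheel, away from the robot to within 0.35 rad, y left. Which symbol lies by which working slot changes.
- gate (a point): centre of the top of the aluminium gate plate, 110 x 110 mm, 105 mm above the table, over the drive's origin. Channels 14 mm wide: a crossing channel along the drive's y, 66 mm long, centred; the rest slot from its middle towards -x (solid opposite); four working slots at its ends (y = +26, -26 mm) towards +x and -x. Slots end 33 mm from the centre.
- knob (a point): middle of the lever's black grip, a cylinder 30 mm across, 49 mm tall (24 up, 25 down), on a 9 mm steel stem, 180 mm from the pivot, which is 10 mm above the table under the gate's centre. Height 190 mm upright, about 173 in a working slot, there 56 mm from the centre along x, 54 along y; at the start 40 to 54 mm along -x.
- pivot (a point): the lever's pivot, inside the drive, 10 mm above the table under the gate's centre. About 2 N sideways at the grip moves the lever; it has no spring, stays where it is left, and the gate's edges stop it firmly, so a push along a channel ends at a hard stop.
- lever_fore (a joint): lean of the lever along the drive's x in rad: 0 in the crossing channel (play about 0.012), about +0.31 at the end of a slot on the wheel side, about -0.31 at the end of a slot on the other side; it starts in the rest slot between -0.30 and -0.22
- lever_side (a joint): lean of the lever along the drive's y in rad: 0 at the middle, about +0.31 at the left (+y) and -0.31 at the right (-y) end of the crossing channel
- mark_disc: round raised disc, 32 mm across, 6 mm thick, white: the symbol of the wanted slot. Origin at its underside's centre, on the top of the grey box (85 mm high), beside the gate plate, 30 mm from the drive's centre along x (+ or -, the side of its slot) and 85 mm along y (+ or -, the side of its slot)
- mark_bar: raised straight bar 10 x 34 x 6 mm, white, the symbol of another slot; placed like the disc
- mark_cross: raised plus-shaped cross 34 x 34 x 6 mm, white, the symbol of another slot; placed like the disc
- mark_corner: raised L-shaped corner 34 x 34 x 6 mm, white, the symbol of another slot; placed like the disc
- bowl: loose terracotta bowl 110 mm across, 50 mm high, on the wheel; origin under its centre; leave alone
- jar: loose lidded jar 36 mm across, 45 mm high, on the near left corner of the drive's top, its top 130 mm above the table; leave alone
- stick: loose wooden modelling stick 150 x 12 x 8 mm lying on the drive's top between gate and wheel; leave alone
- cup: loose white cup 76 mm across, 75 mm high, on the table left of the drive; leave alone
- bisque_ring: loose terracotta ring 100 mm across, 45 mm high, on the table right of the drive; leave alone
- vase: loose white bottle vase 70 mm across, 200 mm high, on the table's left side; leave alone
- tiles: loose block of stacked tiles 100 x 100 x 40 mm on the table's right side; leave alone
- pot: loose blue pot 90 mm across, 80 mm high, on the table's right side towards the robot; leave alone

How it is judged:
By the outcome, as a careful person would: the job done as asked, in the order asked, and still so for the second after the job is handed in, with the robot touching nothing.
It also fails if it takes over 51 s, if anything falls off the work surface, if the arm or the gripper's body presses on something with over 40 N, if the wrist force passes 120 N, or if a joint passes its speed limit or range.

ROBOT

A 7-joint arm with a two-finger parallel gripper is mounted at the origin on the work surface. World frame = base frame: x ahead of the robot, y to its left, z up, the work surface at z = 0. Lengths are in m, angles in degrees, forces in N, time in s.
With the tool pointing down it reaches from about 0.425 to 0.95 m from the base axis. Payload 4.7 kg.
Tool frame: the origin (TCP) lies between the finger pads; the fingertips stand 19 mm ahead of it and the grasp point (between the pads) is the TCP; y points along the fingers, z is the direction in which the jaws open and shut, and the axes are right-handed (so a half turn about y gives the same grasp; the last joint's range is limited). The gripper opens to 85 mm and grips with 20 to 120 N. Pads are 22 mm wide; open, the fingers measure 114 mm over their backs; the gripper's body (76 mm by 85 mm) begins 54 mm behind the grasp point. The pads swing forward as they close: fully open they stand 13 mm farther back than shut.
Start: joints at [63.318, 26.849, -2.785, 87.806, 1.381, 65.374, -4.715], TCP at [0.286, -0.612, 0.25] pointing down, gripper open.
Joint ranges: [-148.3, 148.3], [-19.14, 114.17], [-79.39, 73.82], [5.75, 140.21], [-59.74, 239.74], [12.07, 113.84], [-152.46, 152.46]. Speed limits (degrees/s): [147.25, 147.25, 180, 180, 180, 180, 180].

INTERFACE

Orientations are given as [roll, pitch, yaw] about the fixed x, y, z axes, in that order (R = Rz(yaw) Ry(pitch) Rx(roll)).
In Python, from workcell import r gives the robot as it stands.
- The arm moves only by the tool send_rows, never from a script. Its argument "rows" is one flat list of numbers, 5 for each row, row after row: the closure, from 0 (fully open) to 1 (shut), then the shift along the tool's x, y, z in units of 0.4 m (1.0 is 0.4 m), then the turn about the tool's y in units of 90 degrees (1.0 is 90 degrees). In form: [claw, x, y, z, twist, claw, x, y, z, twist, ...]. A call has exactly 8 rows; each row shifts and turns the commanded pose from where the row before left it, along the tool's axes as they then stand; what a row does not reach is not made up. A row lasts 1/10 s, in which the tool goes at most 50 mm and 8.59 degrees, less where a joint would pass 70% of its speed; a pose out of reach is approached as far as the arm can. A call with a number of a shift or a turn outside -1 to 1 is refused whole. A call with a gripper value outside its range is refused whole. The fingers move at their own pace and stop on an object; "grip_force" is the grip in N (left out, the last holds). Time passes only in rows, so rows that do not move let the fingers close, or fill a call up. It gives the time, the measured TCP pose, the force and the opening at its end, in the units of the state.
- r.observe(): the state, without advancing time (a new reading comes with each control period).
- r.camera(name): name is "scene" or "top"; returns a dict with "image" (384x512x3 uint8, blue, green, red), "fx", "fy", "cx", "cy" (pixels), "rvec" (rotation vector, rad) and "tvec" (3), from world to camera coordinates, as OpenCV has them. Camera axes: x right, y down, z forward; pixel columns grow to the right and rows downward; lengths in m; the calibration is good to about 2 mm. A picture is of the moment at which its call begins. There is no depth.
- r.finish_job(): hands the job in, once; it reports no verdict.
The state is a dict: "time_s": time; "joints": joint angles; "joint_velocities": joint speeds; "joint_efforts": joint torques, N m; "tcp_pos": TCP position; "eef_rot": TCP orientation; "contact_force": force on the tool from outside, world axes, zero at the start; "ft_torque": the same for the moment, N m; "width": finger opening in m.
Only numpy, scipy, OpenCV 4.12 (cv2) and the standard library are available. Lean on these libraries where they do the work, as an engineer would, in place of code of your own. Each camera call takes 0.05 s, during which the arm holds its last target.

## Working session

There is one attempt and no reset: what is moved stays moved. The work goes in short steps, Python scripts to look and compute and a tool call to move; the robot and the scene stay as the last step left them, time stands still between calls to the robot, and variables do not carry over. Pictures are saved under pics/ and viewed, and the job is handed in when it is done.

Besides the shell and the picture viewer there is one more tool, called after "Request:" as name(argument=value, ...), one argument or row to a line, values as JSON. send_rows: Moves the arm, as the interface text tells. Its arguments: {"type":"object","properties":{"rows":{"type":"array","items":{"type":"number"}},"grip_force":{"type":"number"}},"required":["rows"]}

```bash
ls; mkdir -p pics; python3 - <<'E'
from workcell import r
import cv2,pickle
print(r.observe())
for n in("scene","top"):
    c=r.camera(n); cv2.imwrite(f"pics/{n}0.png",c["image"]); pickle.dump(c,open(f"{n}0.pkl","wb"))
    print({k:v for k,v in c.items() if k!="image"})
E
```

```text
pics
{'time_s': 0.0, 'joints': array([63.31827632, 26.89717962, -2.7833678 , 87.8751024 ,  1.37976721,
       65.37399603, -4.71506195]), 'joint_velocities': array([ 0.00381208, -0.13777675,  0.09814813,  0.01722184,  0.02020845,
        0.03549615,  0.0266399 ]), 'joint_efforts': array([ 1.00419627e-04, -5.10311830e+01, -4.63395962e-02, -2.37714082e+01,
        1.07138569e-02,  7.63088377e-03,  1.70664165e-06]), 'tcp_pos': array([ 0.28531571, -0.61112421,  0.24925262]), 'eef_rot': array([-9.01127122e+01, -3.62042469e-03, -1.54973169e+02]), 'contact_force': array([-0.1952938 , -0.08990432,  0.27056115]), 'ft_torque': array([ 0.01289394, -0.03052618,  0.03351734]), 'width': 0.08555785770833316}
{'fx': 490.050742010399, 'fy': 490.050742010399, 'cx': 262.6155214872593, 'cy': 195.16010506324432, 'rvec': array([ 1.28298975,  2.32996095, -0.84694282]), 'tvec': array([ 0.30757445, -0.31159432,  1.79925363])}
{'fx': 479.1922126075873, 'fy': 479.1922126075873, 'cx': 254.5262844066617, 'cy': 188.791709781621, 'rvec': array([ 2.12993354, -2.12679942,  0.20690433]), 'tvec': array([-5.86580686e-04,  6.17524232e-01,  1.62069746e+00])}
```

View pics/scene0.png

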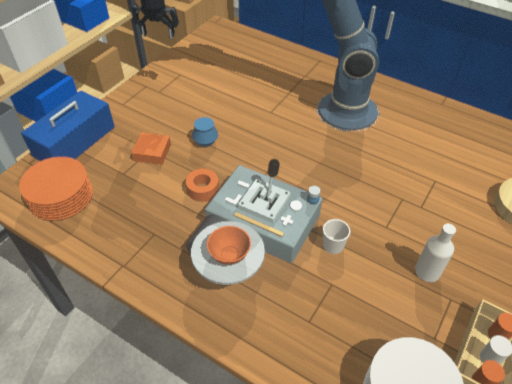

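View pics/top0.png

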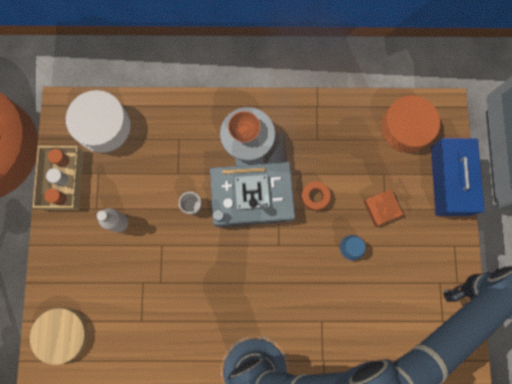

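```bash
python3 - <<'E'
import cv2,pickle
t=pickle.load(open("top0.pkl","rb"))["image"][150:235,200:305]
s=pickle.load(open("scene0.pkl","rb"))["image"][150:260,200:335]
cv2.imwrite("pics/t1.png",cv2.resize(t,None,fx=7,fy=7,interpolation=2))
cv2.imwrite("pics/s1.png",cv2.resize(s,None,fx=5,fy=5,interpolation=2))
E
```

```text
(no output)
```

View pics/t1.png

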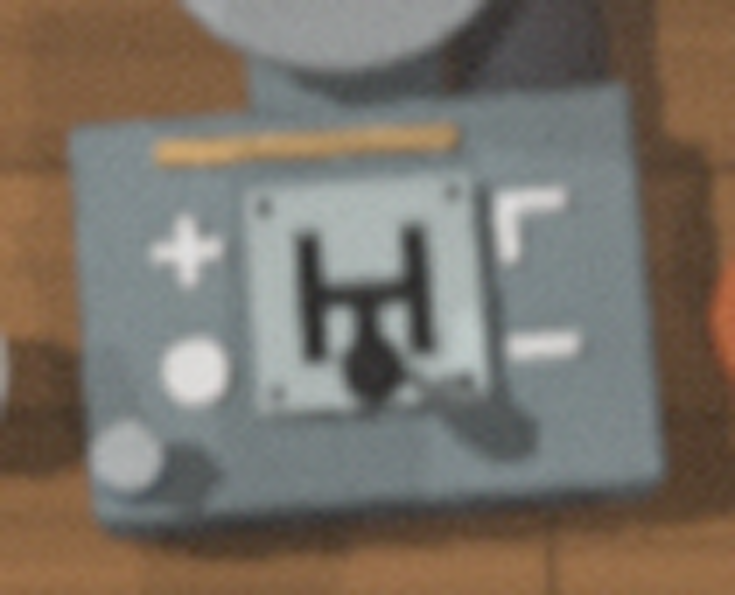

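View pics/s1.png

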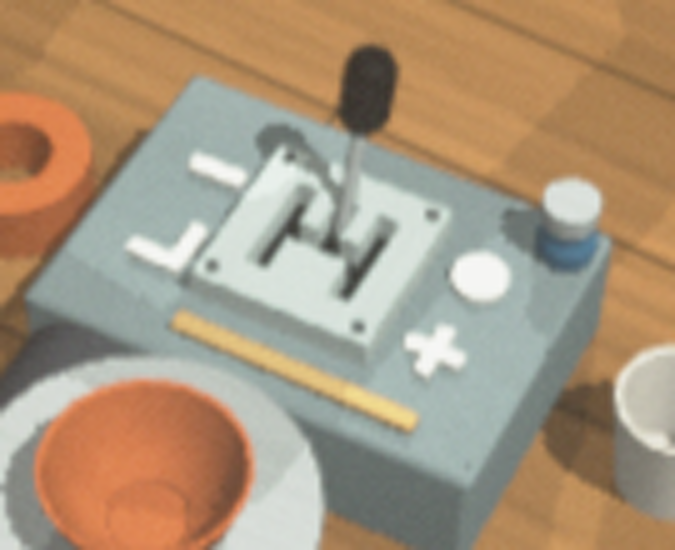

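The disc (scene crop about (480,275), top crop about (196,371)) is beside the left (+y), robot-side (-x) slot. The cross is far left, and the bar and the corner are on the right. The knob is at crop (369,90) in scene and about (372,366) in top. Next I fit the drive pose.

```bash
cat > h.py <<'E'
import numpy as np,cv2,pickle
from scipy.optimize import least_squares
C={n:pickle.load(open(f"{n}0.pkl","rb")) for n in("scene","top")}
def proj(n,P):
    c=C[n];K=np.array([[c["fx"],0,c["cx"]],[0,c["fy"],c["cy"]],[0,0,1]])
    return cv2.projectPoints(np.atleast_2d(np.array(P,float)),c["rvec"],c["tvec"],K,None)[0][:,0]
def d2w(p,P):
    x,y,a=p;P=np.atleast_2d(np.array(P,float));c,s=np.cos(a),np.sin(a)
    return np.c_[x+c*P[:,0]-s*P[:,1],y+s*P[:,0]+c*P[:,1],P[:,2]]
def lev(f,s,L=.18):
    # lean angles as tan-like directions
    v=np.array([np.tan(f),np.tan(s),1]);v/=np.linalg.norm(v);return np.array([0,0,.01])+L*v
E
python3 - <<'E'
from h import *
g=.055
T=[((72,130),(.1,.14,.085)),((628,85),(.1,-.14,.085)),((660,470),(-.1,-.14,.085)),((98,520),(-.1,.14,.085)),((196,371),(-.03,.085,.091)),
((248,190),(g,g,.105)),((470,172),(g,-g,.105)),((490,392),(-g,-g,.105)),((262,412),(-g,g,.105))]
S=[((200,78),(-.1,-.14,.085)),((605,240),(-.1,.14,.085)),((480,273),(-.03,.085,.091)),((280,143),(-g,-g,.105)),((450,208),(-g,g,.105)),((372,350),(g,g,.105)),((190,280),(g,-g,.105)),((28,298),(.1,-.14,.085)),((465,485),(.1,.14,.085))]
tu=(np.array([t[0] for t in T])+.5)/7-.5+[200,150]; su=(np.array([t[0] for t in S])+.5)/5-.5+[200,150]
tp=[t[1] for t in T];sp=[t[1] for t in S]
f=lambda p:np.r_[(proj("top",d2w(p,tp))-tu).ravel(),(proj("scene",d2w(p,sp))-su).ravel()]
q=least_squares(f,[.6,0,0],loss="soft_l1",x_scale=[.1,.1,.1]);print(q.x,np.degrees(q.x[2]));print(f(q.x).reshape(-1,2).round(1).tolist())
p=q.x;np.save("p.npy",p)
kt=(np.array([372,366])+.5)/7-.5+[200,150];ks=(np.array([369,90])+.5)/5-.5+[200,150]
k=lambda a:np.r_[(proj("top",d2w(p,lev(*a)))[0]-kt),(proj("scene",d2w(p,lev(*a)))[0]-ks)]
q=least_squares(k,[-.25,0]);print("lean",q.x,k(q.x),lev(*q.x),d2w(p,lev(*q.x)))
E
```

```text
[0.59921697 0.01171161 0.08414588] 4.821203751888028
[[-1.2, -0.6], [-0.3, -0.6], [0.8, 1.3], [-1.0, 0.9], [-0.4, 0.3], [-1.1, 0.3], [-0.7, 0.3], [-0.7, 0.6], [-0.6, 0.4], [-2.4, -1.4], [1.5, -1.0], [-0.8, 0.8], [-0.5, 0.5], [-0.4, 0.9], [-2.0, -0.5], [-0.9, -1.1], [-2.5, -0.2], [0.3, 0.9]]
lean [-0.28191951  0.01047439] [-0.64663468  0.62810232 -0.80645297  0.35947755] [-0.05007345  0.00181094  0.18288543] [[0.54916849 0.00930763 0.18288543]]
```

Request:
send_rows(
  rows=[1,0,0,0,0.0748,1,0,0,0,0.0748,1,0,0,0,0.0748,1,-0.04,0,-0.1,0,1,-0.045,0,-0.105,0,1,-0.045,0,-0.105,0,1,-0.045,0,-0.105,0,1,-0.045,0,-0.105,0],
  grip_force=30,
)

```text
time_s: 0.9
tcp_pos: [0.3559, -0.3949, 0.25]
eef_rot: [-90.0, -0.0, -175.2]
contact_force: [0.4, -0.5, -0.1]
width: 0.0001
```

```bash
cat > st.py <<'E'
from workcell import r
import numpy as np
p=np.load("p.npy");o=r.observe();d=o["tcp_pos"]-[p[0],p[1],0];c,s=np.cos(p[2]),np.sin(p[2])
print("drive tcp",np.round([c*d[0]+s*d[1],-s*d[0]+c*d[1],d[2]],4),"rot",o["eef_rot"].round(2),"F",o["contact_force"].round(1),"w",round(o["width"],4),"t",o["time_s"],"q",o["joints"].round(0))
E
python3 st.py
```

```text
drive tcp [-0.2766 -0.3847  0.25  ] rot [-9.0020e+01 -2.0000e-02 -1.7517e+02] F [ 0.4 -0.5 -0.1] w 0.0001 t 0.9 q [ 46.  14.  -3. 107.   1.  59. -43.]
```

Request:
send_rows(
  rows=[1,-0.047,0,-0.108,0,1,-0.047,0,-0.108,0,1,-0.047,0,-0.108,0,1,-0.047,0,-0.108,0,1,-0.047,0,-0.108,0,1,-0.047,0,-0.108,0,1,-0.047,0,-0.108,0,1,-0.047,0,-0.108,0],
)

```text
time_s: 1.7
tcp_pos: [0.4765, -0.0381, 0.2502]
eef_rot: [-90.0, -0.0, -175.2]
contact_force: [0.6, -0.7, -0.7]
width: 0.0002
```

```bash
python3 st.py
```

```text
drive tcp [-0.1265 -0.0393  0.2502] rot [ -89.98   -0.   -175.18] F [ 0.6 -0.7 -0.7] w 0.0002 t 1.7 q [ 17.  10. -19. 113.   4.  58. -89.]
```

Request:
send_rows(
  rows=[1,-0.02,0,-0.05,0,1,-0.018,0,-0.052,0,1,0,0.05,0,0,1,0,0.05,0,0,1,0,0.05,0,0,1,0,0,0,0,1,0,0,0,0,1,0,0,0,0],
)

```text
time_s: 2.5
tcp_pos: [0.4889, 0.0021, 0.1913]
eef_rot: [-90.0, 0.1, -175.2]
contact_force: [1.0, -0.2, 0.8]
width: 0.0003
```

```bash
python3 st.py; cat > look.py <<'E'
import sys,cv2,pickle
from workcell import r
import numpy as np
n=sys.argv[1];im=[]
for k,(a,b,c,d) in {"scene":(110,260,195,335),"top":(140,250,190,310)}.items():
    i=r.camera(k)["image"][a:b,c:d];f=500/i.shape[0]; im.append(cv2.resize(i,(380,int(i.shape[0]*380/i.shape[1])),interpolation=2))
h=max(i.shape[0] for i in im)
cv2.imwrite(f"pics/{n}.png",np.hstack([cv2.copyMakeBorder(i,0,h-i.shape[0],0,0,0) for i in im]))
E
python3 look.py a1
```

```text
drive tcp [-0.1107 -0.0004  0.1913] rot [-8.9990e+01  1.0000e-01 -1.7518e+02] F [ 1.  -0.2  0.8] w 0.0003 t 2.5 q [ 12.  15. -21. 115.   7.  51. -97.]
```

View pics/a1.png

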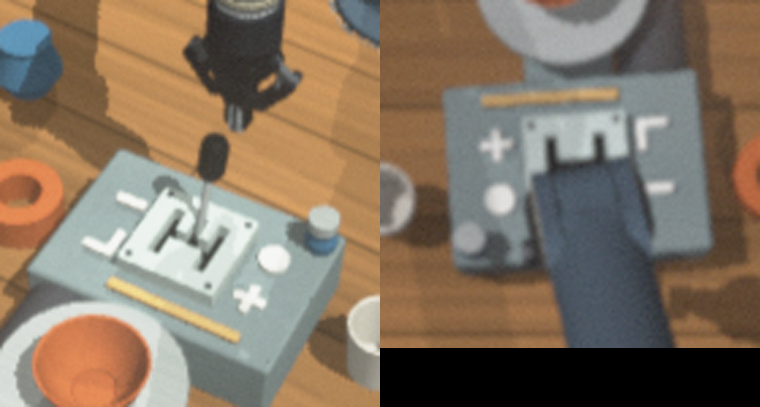

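Request:
send_rows(
  rows=[1,-0.025,0,0,0,1,-0.025,0,0,0,1,-0.025,0,0,0,1,-0.0125,0,0,0,1,-0.0125,0,0,0,1,-0.0125,0,0,0,1,-0.0125,0,0,0,1,-0.0125,0,0,0],
)

```text
time_s: 3.4
tcp_pos: [0.5433, 0.0067, 0.1903]
eef_rot: [-90.0, -0.0, -175.2]
contact_force: [-1.9, -1.4, 1.3]
width: -0.0
```

```bash
python3 st.py;python3 look.py a2
```

```text
drive tcp [-0.0562 -0.0003  0.1903] rot [-9.0000e+01 -1.0000e-02 -1.7517e+02] F [-1.9 -1.4  1.3] w -0.0 t 3.4 q [ 11.  20. -20. 109.   8.  53. -98.]
```

View pics/a2.png

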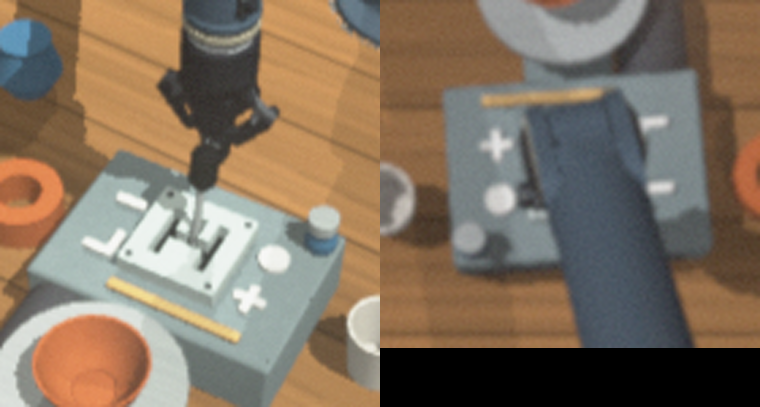

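Request:
send_rows(
  rows=[1,-0.0125,0,0,0,1,-0.0125,0,0,0,1,-0.0125,0,0,0,1,-0.0125,0,0,0,1,-0.006,0,0,0,1,-0.006,0,0,0,1,0,0,0,0,1,0,0,0,0],
)

```text
time_s: 4.3
tcp_pos: [0.5678, 0.0088, 0.1903]
eef_rot: [-90.0, 0.0, -175.2]
contact_force: [-1.6, 0.2, -0.1]
width: 0.0
```

```bash
python3 st.py
```

```text
drive tcp [-0.0315 -0.0003  0.1903] rot [-9.0000e+01  2.0000e-02 -1.7517e+02] F [-1.6  0.2 -0.1] w 0.0 t 4.3 q [ 10.  22. -20. 106.   9.  54. -98.]
```

Now in 1.5 mm steps towards the crossing channel's far wall.

Request:
send_rows(
  rows=[1,-0.004,0,0,0,1,-0.004,0,0,0,1,-0.004,0,0,0,1,0,0,0,0,1,0,0,0,0,1,0,0,0,0,1,0,0,0,0,1,0,0,0,0],
)

```text
time_s: 5.1
tcp_pos: [0.5725, 0.0091, 0.1903]
eef_rot: [-90.0, 0.0, -175.2]
contact_force: [-1.1, -0.5, 1.3]
width: 0.0
```

```bash
python3 st.py;python3 look.py a3
```

```text
drive tcp [-0.0268 -0.0003  0.1903] rot [-9.0000e+01  1.0000e-02 -1.7517e+02] F [-1.1 -0.5  1.3] w 0.0 t 5.1 q [ 10.  22. -19. 105.   9.  54. -98.]
```

View pics/a3.png

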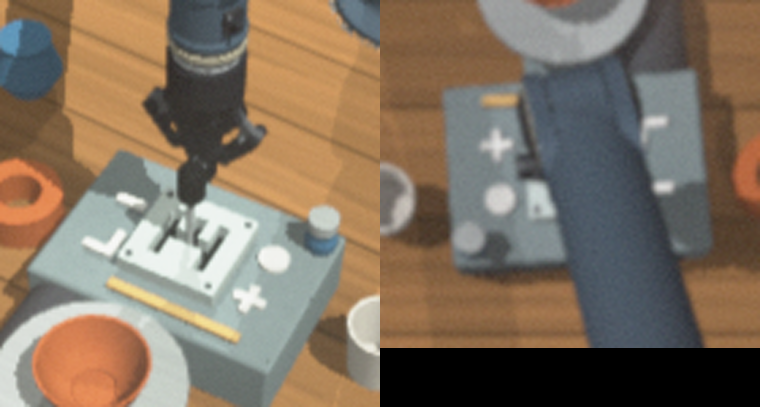

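Request:
send_rows(
  rows=[1,-0.003,0,0,0,1,0,0,0,0,1,-0.003,0,0,0,1,0,0,0,0,1,0,0,0,0,1,0,0,0,0,1,0,0,0,0,1,0,0,0,0],
)

```text
time_s: 6.0
tcp_pos: [0.5749, 0.0094, 0.1903]
eef_rot: [-90.0, 0.0, -175.2]
contact_force: [-1.4, -0.1, 0.2]
width: -0.0001
```

```bash
python3 st.py
```

```text
drive tcp [-0.0244 -0.0003  0.1903] rot [-9.0000e+01  1.0000e-02 -1.7517e+02] F [-1.4 -0.1  0.2] w -0.0001 t 6.0 q [ 10.  22. -19. 105.   9.  54. -98.]
```

Request:
send_rows(
  rows=[1,-0.003,0,0,0,1,0,0,0,0,1,-0.003,0,0,0,1,0,0,0,0,1,-0.003,0,0,0,1,0,0,0,0,1,0,0,0,0,1,0,0,0,0],
)

```text
time_s: 6.8
tcp_pos: [0.5765, 0.0095, 0.1904]
eef_rot: [-90.0, -0.3, -175.2]
contact_force: [-8.7, -0.8, 6.9]
width: -0.0002
```

```bash
python3 st.py
```

```text
drive tcp [-0.0228 -0.0003  0.1904] rot [ -89.97   -0.28 -175.18] F [-8.7 -0.8  6.9] w -0.0002 t 6.8 q [ 10.  23. -19. 104.   9.  55. -99.]
```

Request:
send_rows(
  rows=[1,0.05,0,0,0,1,0.05,0,0,0,1,0,0,0.075,0,1,0,0,0.075,0,1,-0.0775,0,0,0,1,-0.0775,0,0,0,1,0,0,0,0,1,0,0,0,0],
)

```text
time_s: 7.6
tcp_pos: [0.6061, -0.048, 0.1899]
eef_rot: [-90.0, 0.0, -175.1]
contact_force: [0.5, -0.3, 0.3]
width: -0.0
```

```bash
python3 st.py;python3 look.py a4
```

```text
drive tcp [ 0.0018 -0.0601  0.1899] rot [-9.0020e+01  4.0000e-02 -1.7514e+02] F [ 0.5 -0.3  0.3] w -0.0 t 7.6 q [ 14.  25. -18. 100.   9.  56. -93.]
```

View pics/a4.png

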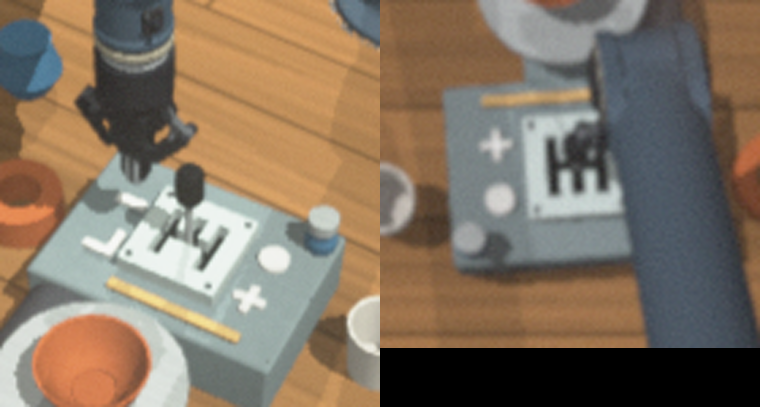

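Request:
send_rows(
  rows=[1,0,0,-0.025,0,1,0,0,-0.025,0,1,0,0,-0.0125,0,1,0,0,-0.0125,0,1,0,0,-0.0125,0,1,0,0,-0.0125,0,1,0,0,-0.0125,0,1,0,0,-0.0125,0],
)

```text
time_s: 8.5
tcp_pos: [0.6013, 0.0015, 0.1905]
eef_rot: [-90.0, 0.0, -175.2]
contact_force: [-0.2, -0.9, 0.9]
width: -0.0
```

```bash
python3 st.py;python3 look.py a5
```

```text
drive tcp [ 0.0013 -0.0103  0.1905] rot [-8.9970e+01  2.0000e-02 -1.7519e+02] F [-0.2 -0.9  0.9] w -0.0 t 8.5 q [ 10.  25. -19. 101.   9.  56. -98.]
```

View pics/a5.png

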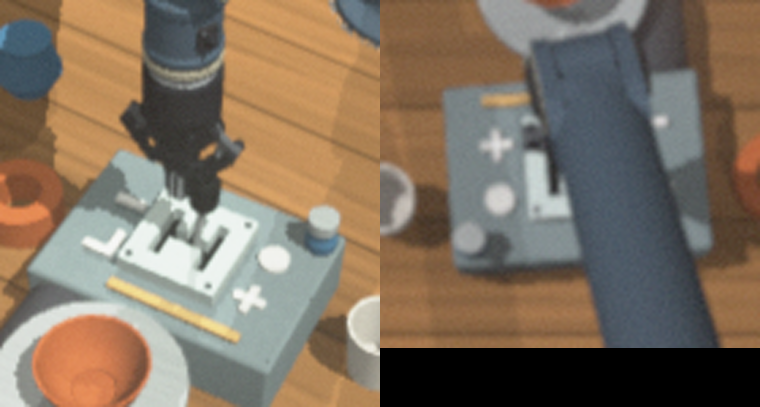

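Request:
send_rows(
  rows=[1,0,0,-0.01,0,1,0,0,-0.01,0,1,0,0,-0.01,0,1,0,0,-0.01,0,1,0,0,-0.01,0,1,0,0,-0.0075,0,1,0,0,-0.005,0,1,0,0,0,0],
)

```text
time_s: 9.4
tcp_pos: [0.599, 0.027, 0.1903]
eef_rot: [-90.0, -0.0, -175.1]
contact_force: [0.7, -1.4, 0.1]
width: -0.0004
```

```bash
python3 st.py
```

```text
drive tcp [0.0011 0.0152 0.1903] rot [-9.0010e+01 -1.0000e-02 -1.7513e+02] F [ 0.7 -1.4  0.1] w -0.0004 t 9.4 q [   8.   24.  -19.  101.    9.   56. -100.]
```

Request:
send_rows(
  rows=[1,0,0,-0.005,0,1,0,0,-0.005,0,1,0,0,-0.005,0,1,0,0,-0.004,0,1,0,0,0,0,1,0,0,0,0,1,0,0,0,0,1,0,0,0,0],
)

```text
time_s: 10.2
tcp_pos: [0.5986, 0.0342, 0.1904]
eef_rot: [-90.0, 0.0, -175.2]
contact_force: [0.6, -0.3, -0.5]
width: 0.0
```

```bash
python3 st.py;python3 look.py a6
```

```text
drive tcp [0.0012 0.0225 0.1904] rot [-9.0010e+01  1.0000e-02 -1.7517e+02] F [ 0.6 -0.3 -0.5] w 0.0 t 10.2 q [   7.   24.  -19.  101.    9.   56. -101.]
```

View pics/a6.png

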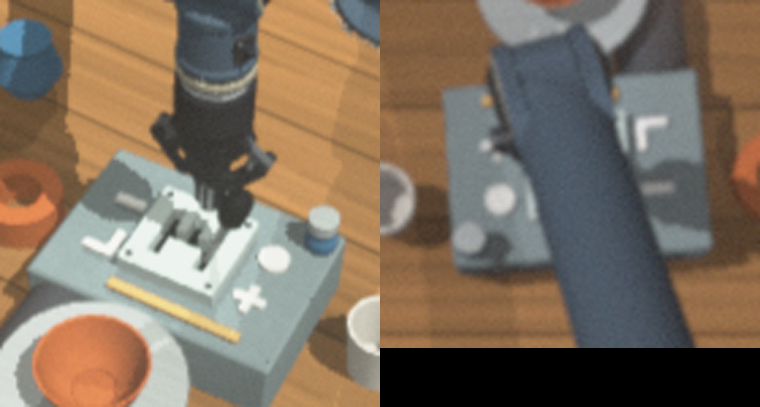

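Request:
send_rows(
  rows=[1,0,0,-0.004,0,1,0,0,-0.004,0,1,0,0,0,0,1,0,0,0,0,1,0,0,0,0,1,0,0,0,0,1,0,0,0,0,1,0,0,0,0],
)

```text
time_s: 11.1
tcp_pos: [0.5983, 0.0373, 0.1903]
eef_rot: [-90.0, 0.0, -175.2]
contact_force: [-0.1, -1.6, -0.9]
width: -0.0
```

```bash
python3 st.py
```

```text
drive tcp [0.0012 0.0255 0.1903] rot [-9.0000e+01  1.0000e-02 -1.7517e+02] F [-0.1 -1.6 -0.9] w -0.0 t 11.1 q [   7.   24.  -19.  101.    9.   56. -101.]
```

Request:
send_rows(
  rows=[1,0,0,-0.004,0,1,0,0,0,0,1,0,0,-0.004,0,1,0,0,0,0,1,0,0,-0.002,0,1,0,0,0,0,1,0,0,0,0,1,0,0,0,0],
)

```text
time_s: 11.9
tcp_pos: [0.598, 0.0398, 0.1901]
eef_rot: [-89.9, -0.0, -175.2]
contact_force: [0.6, -5.0, -1.3]
width: 0.0002
```

```bash
python3 st.py
```

```text
drive tcp [0.0011 0.0281 0.1901] rot [-8.9900e+01 -2.0000e-02 -1.7523e+02] F [ 0.6 -5.  -1.3] w 0.0002 t 11.9 q [   7.   24.  -19.  101.   10.   56. -102.]
```

Request:
send_rows(
  rows=[1,0,0,-0.003,0,1,0,0,0,0,1,0,0,0,0,1,0,0,0,0,1,0,0,0,0,1,0,0,0,0,1,0,0,0,0,1,0,0,0,0],
)

```text
time_s: 12.7
tcp_pos: [0.5979, 0.0401, 0.1901]
eef_rot: [-89.8, -0.0, -175.3]
contact_force: [1.6, -6.0, -1.7]
width: 0.0002
```

```bash
python3 st.py
```

```text
drive tcp [0.0011 0.0284 0.1901] rot [-8.9840e+01 -2.0000e-02 -1.7527e+02] F [ 1.6 -6.  -1.7] w 0.0002 t 12.7 q [   7.   24.  -19.  101.   10.   56. -102.]
```

Request:
send_rows(
  rows=[1,0,0,0.05,0,1,0,0,0.065,0,1,-0.07,0,0,0,1,-0.0675,0,0,0,1,0,0.0175,-0.085,0,1,0,0,-0.085,0,1,0,0,0,0,1,0,0,0,0],
)

```text
time_s: 13.5
tcp_pos: [0.6506, 0.0717, 0.1836]
eef_rot: [-90.1, 0.0, -175.0]
contact_force: [0.3, -0.5, 0.4]
width: -0.0
```

```bash
python3 st.py;python3 look.py a7
```

```text
drive tcp [0.0562 0.0554 0.1836] rot [-9.0100e+01  3.0000e-02 -1.7497e+02] F [ 0.3 -0.5  0.4] w -0.0 t 13.5 q [   3.   30.  -19.   94.   11.   58. -104.]
```

View pics/a7.png

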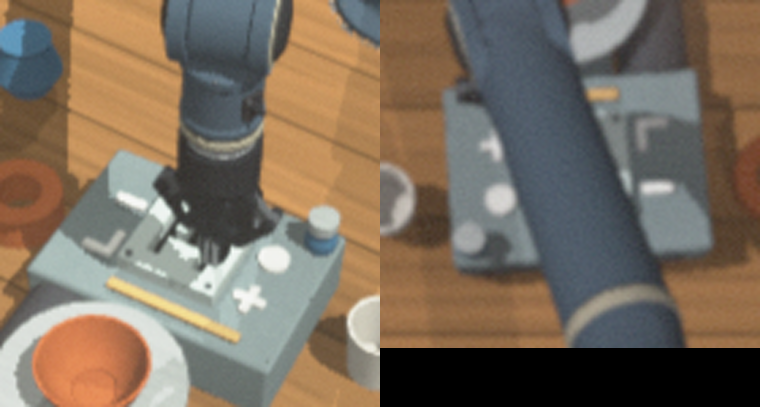

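Request:
send_rows(
  rows=[1,0.025,0,0,0,1,0.025,0,0,0,1,0.0125,0,0,0,1,0.0125,0,0,0,1,0.0125,0,0,0,1,0.0125,0,0,0,1,0.0125,0,0,0,1,0.0125,0,0,0],
)

```text
time_s: 14.4
tcp_pos: [0.6011, 0.0649, 0.1838]
eef_rot: [-90.0, 0.1, -175.2]
contact_force: [2.1, -0.0, 2.5]
width: -0.0003
```

```bash
python3 st.py;python3 look.py a8
```

```text
drive tcp [0.0063 0.0528 0.1838] rot [-9.0010e+01  8.0000e-02 -1.7517e+02] F [ 2.1 -0.   2.5] w -0.0003 t 14.4 q [   4.   25.  -19.  101.   10.   55. -104.]
```

View pics/a8.png

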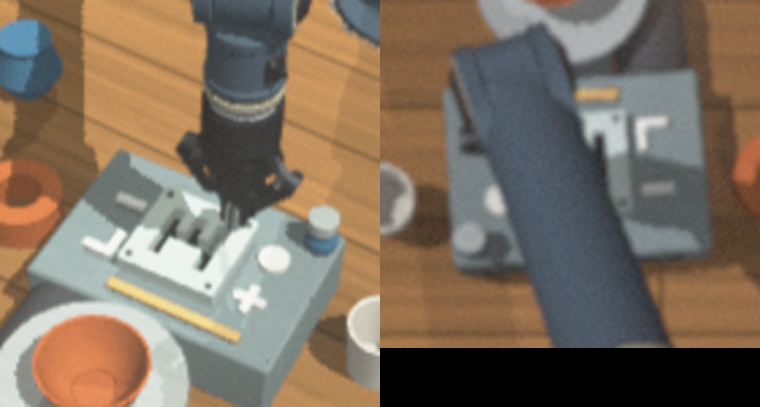

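Request:
send_rows(
  rows=[1,0.01,0,0,0,1,0.01,0,0,0,1,0.01,0,0,0,1,0.01,0,0,0,1,0.01,0,0,0,1,0.0075,0,0,0,1,0.005,0,0,0,1,0,0,0,0],
)

```text
time_s: 15.3
tcp_pos: [0.5757, 0.0626, 0.1834]
eef_rot: [-90.0, -0.0, -175.2]
contact_force: [2.1, -0.3, 0.0]
width: -0.0005
```

```bash
python3 st.py
```

```text
drive tcp [-0.0191  0.0527  0.1834] rot [-8.9990e+01 -1.0000e-02 -1.7516e+02] F [ 2.1 -0.3  0. ] w -0.0005 t 15.3 q [   5.   23.  -20.  104.    9.   54. -104.]
```

Request:
send_rows(
  rows=[1,0.005,0,0,0,1,0.005,0,0,0,1,0.005,0,0,0,1,0.004,0,0,0,1,0.004,0,0,0,1,0,0,0,0,1,0,0,0,0,1,0,0,0,0],
)

```text
time_s: 16.1
tcp_pos: [0.5669, 0.0618, 0.1833]
eef_rot: [-90.0, -0.0, -175.2]
contact_force: [0.4, -0.2, -0.5]
width: 0.0003
```

```bash
python3 st.py
```

```text
drive tcp [-0.028   0.0527  0.1833] rot [ -90.     -0.   -175.17] F [ 0.4 -0.2 -0.5] w 0.0003 t 16.1 q [   5.   22.  -20.  106.    9.   54. -104.]
```

Request:
send_rows(
  rows=[1,0.004,0,0,0,1,0,0,0,0,1,0.004,0,0,0,1,0,0,0,0,1,0.003,0,0,0,1,0,0,0,0,1,0,0,0,0,1,0,0,0,0],
)

```text
time_s: 16.9
tcp_pos: [0.5651, 0.0618, 0.1841]
eef_rot: [-90.0, 0.4, -175.2]
contact_force: [8.1, 0.6, -2.3]
width: -0.0002
```

```bash
python3 st.py;python3 look.py a9
```

```text
drive tcp [-0.0298  0.0528  0.1841] rot [ -90.04    0.37 -175.17] F [ 8.1  0.6 -2.3] w -0.0002 t 16.9 q [   5.   22.  -20.  106.    9.   53. -104.]
```

View pics/a9.png

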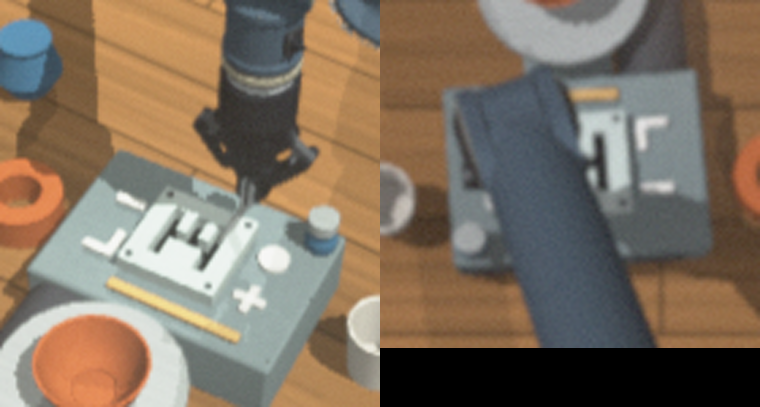

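Request:
send_rows(
  rows=[1,0.003,0,0,0,1,0,0,0,0,1,0,0,0,0,1,-0.025,0,0,0,1,-0.06,0,0,0,1,-0.08,0,0,0,1,0,-0.1,0,0,1,0,-0.125,0,0],
)

```text
time_s: 17.8
tcp_pos: [0.6251, 0.0666, 0.2699]
eef_rot: [-90.0, -0.7, -175.2]
contact_force: [0.7, 0.2, -0.0]
width: -0.0002
```

Request:
send_rows(
  rows=[1,0,-0.1,0.1,0,1,0,0,0.12,0,1,0,0,0.12,0,1,0,0,0.12,0,1,0,0,0.12,0,1,0,0,0.12,0,1,0,0,0.12,0,1,0,0,0,0],
)

```text
time_s: 18.6
tcp_pos: [0.6514, -0.2654, 0.3068]
eef_rot: [-89.8, -0.3, -175.9]
contact_force: [0.4, -0.8, -0.1]
width: -0.0003
```

```bash
python3 st.py; python3 - <<'E'
from workcell import r
import cv2,pickle
for n,(a,b,c,d,f) in {"scene":(150,260,200,335,5),"top":(150,235,200,305,7)}.items():
    c_=r.camera(n);pickle.dump(c_,open(n+"1.pkl","wb"))
    cv2.imwrite(f"pics/e{n}.png",cv2.resize(c_["image"][a:b,c:d],None,fx=f,fy=f,interpolation=2))
    cv2.imwrite(f"pics/f{n}.png",c_["image"])
E
```

```text
drive tcp [ 0.0287 -0.2805  0.3068] rot [ -89.78   -0.33 -175.91] F [ 0.4 -0.8 -0.1] w -0.0003 t 18.6 q [ 27.  28. -13.  79.   7.  74. -72.]
```

View pics/escene.png

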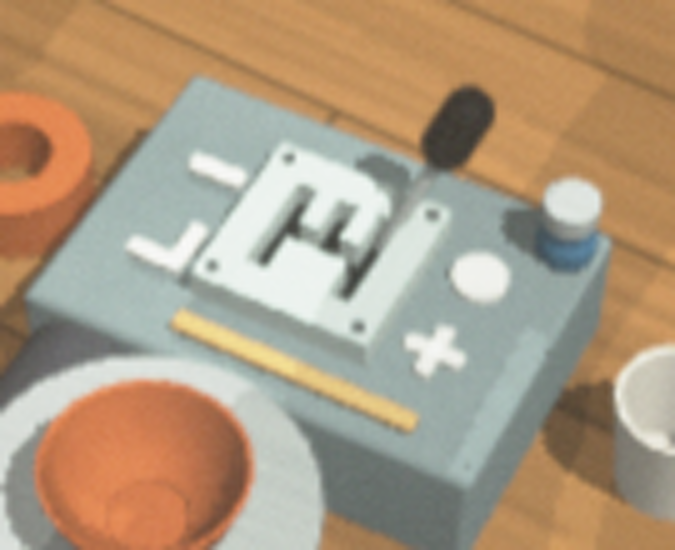

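View pics/etop.png

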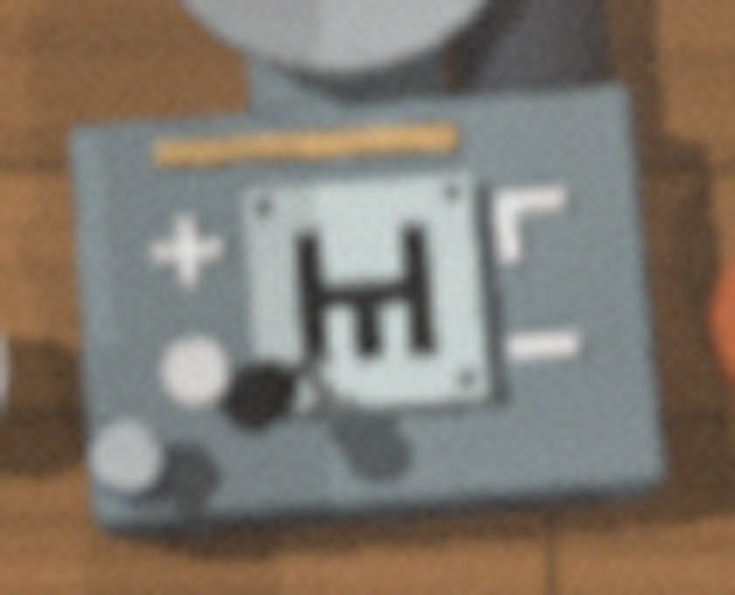

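View pics/fscene.png

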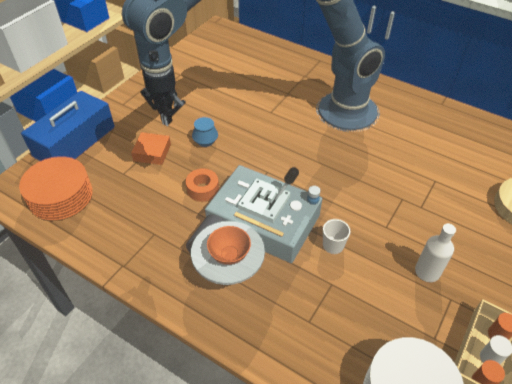

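```bash
python3 - <<'E'
from h import *
p=np.load("p.npy")
kt=(np.array([259,396])+.5)/7-.5+[200,150];ks=(np.array([458,129])+.5)/5-.5+[200,150]
k=lambda a:np.r_[(proj("top",d2w(p,lev(*a)))[0]-kt),(proj("scene",d2w(p,lev(*a)))[0]-ks)]
q=least_squares(k,[-.25,.2]);print("lean",q.x,k(q.x),lev(*q.x))
c=[pickle.load(open(f"scene{i}.pkl","rb"))["image"][110:180,110:230] for i in(0,1)]
cv2.imwrite("pics/tiles.png",cv2.resize(np.vstack(c),None,fx=4,fy=4))
E
python3 st.py
```

```text
lean [-0.33979941  0.32267172] [-0.44883934  0.35921866 -0.56259756  0.14216105] [-0.05721793  0.05411773  0.17185605]
drive tcp [ 0.0311 -0.272   0.3074] rot [ -90.1    -0.2  -175.36] F [-0.3  1.1 -0. ] w 0.0001 t 18.7 q [ 27.  28. -14.  79.   7.  74. -72.]
```

View pics/tiles.png

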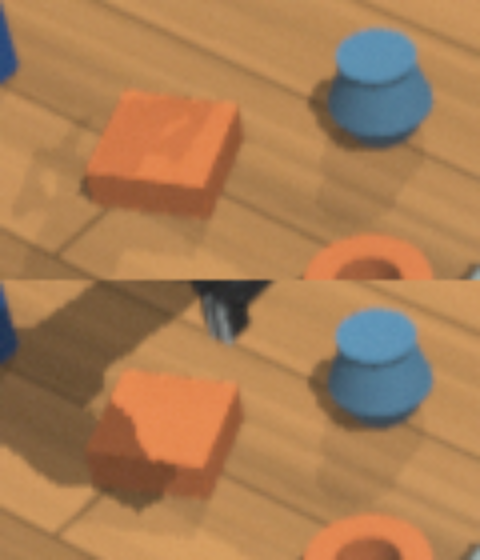

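View pics/ftop.png

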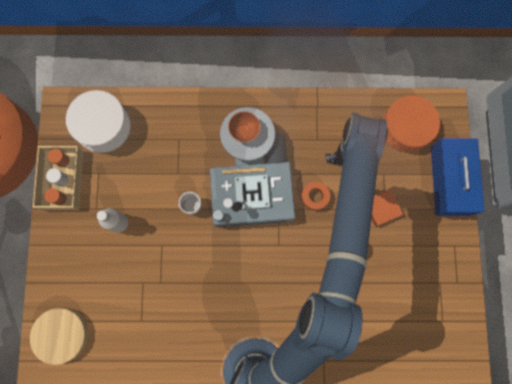

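The knob now measures (-57, +54, 172) mm in the drive frame, against about (-56, +54, 173) expected when fully home. The tiles only have a shadow across them, and nothing else has moved. I'm handing the job in.

```bash
python3 -c "
from workcell import r
print(r.finish_job())"
```

```text
the job is handed in; nothing more can be done
None
```

The lever is fully home in the slot beside the round disc: left side (+y), towards the robot (-x). With closed fingertips and no gripping, I pushed it out of the rest slot, left along the crossing channel, and then into that slot. Each push ended at a hard stop with 6 to 11 N measured. A last 1.2 mm nudge into the slot was not read out before I backed away.

- **Lever position:** the final pictures put the knob at (-57, +54, 172) mm in the drive frame. The expected home position is about (-56, 54, 173) mm. At the two stops in the crossing channel I relied on force and position readings, because the gripper hid parts of the view.
- **Surroundings:** the pottery and tools look unmoved. The tiles looked odd in one picture, but a before/after crop showed only a shadow across them.
- **Hand-in:** the arm was clear and touching nothing at 18.7 s, within the 51 s limit. The pose fit left residuals of up to about 2.5 pixels at a few corners, and no check disagreed with the result.

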